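Screw the gas elbow round until its nozzle points at the mark

TASK

Two bench gas outlets stand on the worktop: one carries a brass elbow with a single hose nozzle, the other a brass tee with two. Screw the elbow further down onto its threaded stub, clockwise seen from above, and stop when its nozzle points straight along the index tab that sticks out of its own base; then let go. Leave the tee as it stands.

Things in the scene. Friction and masses are not known exactly. Their poses are not given: they have to be found in the camera images.
- elbow (a joint): the elbow's turn on its stub, in rad: 0 when its nozzle points exactly along the index tab, negative before that (it starts between -1.3 and -0.7), growing as it is screwed clockwise seen from above. Range -1.9 to 1.0. It turns stiffly (about 0.15 N m), stays where it is left, and sinks 4 mm a full turn
- elbow_grip (a point): centre of the brass elbow's flat-sided body, on the stub's axis, 80 mm above the worktop. x points along the one hose nozzle (a level barbed tube 17 mm thick, ending 60 mm out), z up, y across the two flats to grip, 24 mm apart. The body spans x -18 to 20 mm, z -26 to +18 mm. Below it is a hexagonal collar 34 mm across, top 30 mm under this point. Tall microscopes stand beyond x = 0.55 m
- mark (a point): outer end, on top (8 mm above the worktop), of the index tab on the elbow's base: a flat aluminium tongue 14 mm wide with a dark line along it, sticking out of the round base flange (76 mm across, 10 mm thick, fixed down). Its x axis points outward along the tab; the point lies 72 mm from the stub's axis
- tee_outlet (a point): open end of one of the two opposite nozzles of the brass tee, 60 mm from its stub's axis and 78 mm above the worktop; x points out of that nozzle. The tee has a like base with a like tab, turns as easily as the elbow and is of the same size and height
There are look-alikes about, which are no part of the job. What is shaped like the part that bears elbow but blue or pink is not meant.

How it is judged:
By the outcome, as a careful person would: the job done as asked, in the order asked, and still so for the second after the job is handed in, with the robot touching nothing.
It also fails if it takes over 32 s, if anything falls off the work surface, if the arm or the gripper's body presses on something with over 40 N, if the wrist force passes 120 N, or if a joint passes its speed limit or range.

ROBOT

A 6-joint arm with a two-finger parallel gripper is mounted at the origin on a cart in front of the work surface, level with it; the furniture and walls round the work are solid. World frame = base frame: x ahead of the robot, y to its left, z up, the work surface at z = 0. Lengths are in mm, angles in rad, forces in N, time in s.
With the tool pointing down it reaches from about 350 to 875 mm from the base axis. Payload 4.2 kg.
Tool frame: the origin (TCP) lies at the very end of the fingers, on their centre line; the grasp point (between the pads) lies 19 mm behind it; z points along the fingers, y is the line along which they close (so a half turn about z gives the same grasp; the last joint's range is limited). The gripper opens to 85 mm and grips with 20 to 120 N. Pads are 22 mm wide; open, the fingers measure 114 mm over their backs; the gripper's body (76 mm by 85 mm) begins 54 mm behind the grasp point. The pads swing forward as they close: fully open they stand 13 mm farther back than shut.
Start: joints at [-0.971, 0.385, 0.008, 0, -1.194, -0.259], TCP at [208.915, -589.028, 209.512] pointing down, gripper open.
Joint ranges: [-3.14, 3.14], [-1.21, 2.06], [-1.07, 1.41], [-3.16, 2.05], [-2.99, -0.16], [-3.1, 3.1]. Speed limits (rad/s): [2.79, 2.79, 3.14, 3.14, 3.14, 3.14].

INTERFACE

Orientations are given as a unit quaternion [x, y, z, w].
In Python, from bench import read_state, get_image, camera_model, job_done gives the robot as it stands.
- The arm moves only by the shell command python3 -m handwheel 'ROWS'. ROWS is JSON, a list of rows, each a list of 7 numbers: the shift along the tool's x, y, z in m, then the turn, a rotation vector about the tool's x, y, z in rad, then the gripper's target within -1 to 1 (fully open at 1, half-way at 0, shut at -1). In form: [[dx, dy, dz, wx, wy, wz, jaw], ...]. A call has 1 to 10 rows; each row is the pose to reach, as a shift and turn from the pose commanded when the call began, along the tool's axes at that moment; what a row does not reach only later rows make up. A row lasts 1/8 s, in which the tool goes at most 62.5 mm and 10.7 degrees, less where a joint would pass 70% of its speed; a pose out of reach is approached as far as the arm can. A call with a gripper value outside its range is refused whole. The fingers move at their own pace and stop on an object; the grip force is fixed at half the most. Time passes only in rows, so rows that repeat a pose let the fingers close. It gives the time, the measured TCP pose, the force, the opening and the grip force at its end, in the units of the state.
- read_state(): the state, without advancing time (a new reading comes with each control period).
- get_image(name): name is "side" or "top"; returns (picture, depth): 480x640x3 uint8, blue, green, red; 480x640 float32, mm along the optical axis (not along the pixel's ray), 0 where there is no reading.
- camera_model(name): a dict with "K" (3x3 intrinsics, pixels), "rvec" (rotation vector, rad) and "tvec" (3), from world to camera coordinates, as OpenCV has them. Camera axes: x right, y down, z forward; pixel columns grow to the right and rows downward; lengths in mm; the calibration is good to about 2 mm. A picture is of the moment at which its call begins. camera_model takes no time and is no camera call.
- job_done(): hands the job in; it is judged then, once.
The state is a dict: "clock": time; "joints": joint angles; "joint_vel": joint speeds; "joint_efforts": joint torques, N m; "position": TCP position; "ee_rot": TCP orientation; "contact_force": force on the tool from outside, world axes, zero at the start; "wrist_torque": the same for the moment, N m; "gripper_width": finger opening in mm; "grasp_force": force on a finger pad.
Only numpy, scipy, OpenCV 4.12 (cv2) and the standard library are available. Lean on these libraries where they do the work, as an engineer would, in place of code of your own. Each camera call takes 0.05 s, during which the arm holds its last target. There are 200 camera calls.

## Working session

There is one attempt and no reset: what is moved stays moved. The work goes in short steps, Python scripts to look and compute and a shell command to move; the robot and the scene stay as the last step left them, time stands still between calls to the robot, and variables do not carry over. Pictures are saved under pics/ and viewed, at most 10 in all, crops included, and the job is handed in when it is done.

```bash
mkdir -p pics; ls
cat > h.py <<'E'
import numpy as np, cv2
from bench import *
def cam(n):
    c=camera_model(n); return np.array(c["K"],float),cv2.Rodrigues(np.array(c["rvec"],float))[0],np.array(c["tvec"],float).ravel()
def ray(n,u,v,z):
    K,R,t=cam(n); d=R.T@np.linalg.inv(K)@[u,v,1]; o=-R.T@t
    return o+d*(z-o[2])/d[2]
def proj(n,p):
    K,R,t=cam(n); q=K@(R@np.array(p,float)+t); return q[:2]/q[2]
def cloud(n,dep):
    K,R,t=cam(n); v,u=np.mgrid[:480,:640]; d=np.stack([u,v,np.ones_like(u)],-1)@np.linalg.inv(K).T
    return (d*dep[...,None]-t)@R
E
python3 - <<'E'
from h import *
for n in("top","side"):
    im,d=get_image(n); cv2.imwrite(f"pics/{n}0.png",im); np.save(f"{n}0.npy",d)
    K,R,t=cam(n); print(n,(-R.T@t).round(),K[0,0])
print(read_state())
E
```

```text
pics
top [ 318.  -64. 1470.] 501.30719610070355
side [-192. 1212.  648.] 550.0837723728932
{'clock': 0.1, 'joints': array([-9.71378879e-01,  3.85448690e-01,  6.78047459e-03, -4.49723590e-04,
       -1.19401925e+00, -2.58586946e-01]), 'joint_vel': array([-0.00082255, -0.00060326,  0.00359488,  0.0023444 ,  0.00107103,
        0.00087873]), 'joint_efforts': array([-3.39385415e-04, -3.93319952e+01,  1.88929296e+01,  4.19797227e+00,
       -2.57839194e-03,  3.15853796e-06]), 'position': array([ 208.74008996, -588.51161229,  208.55457432]), 'ee_rot': array([-1.69509791e-01,  9.85528028e-01,  9.46823189e-04, -2.03251836e-04]), 'contact_force': array([ 0.35341819, -0.28386894, -0.15696207]), 'wrist_torque': array([-0.01683612, -0.01491084, -0.04177917]), 'grasp_force': 0.0, 'gripper_width': 85.48507319481527}
```

View pics/top0.png

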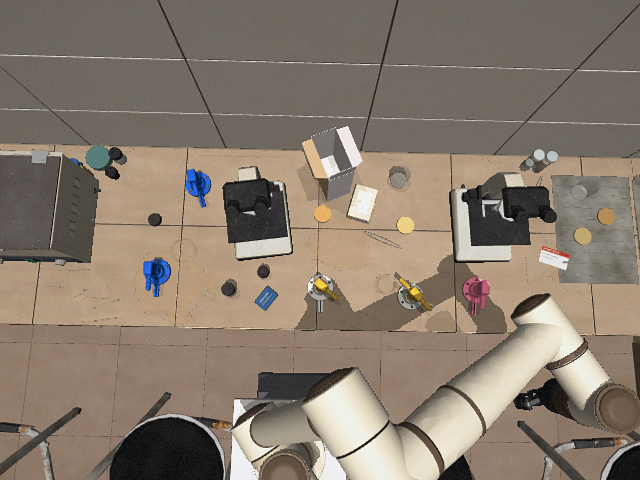

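View pics/side0.png

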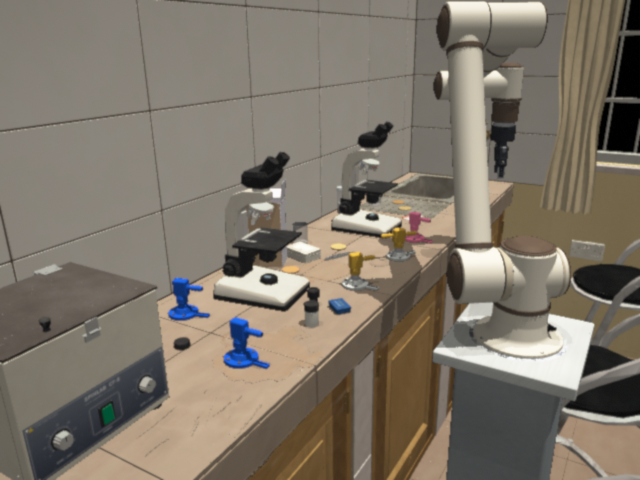

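In the top view two brass fittings stand at about (321,288) and (413,292); in the side view they are at (356,268) and (398,240). The left one seems to have one nozzle (the elbow) and the right one two (the tee). I'll enlarge both to confirm and measure them at the same time.

Run:
```python
from h import *
im=cv2.imread("pics/top0.png"); s=cv2.imread("pics/side0.png")
a=cv2.resize(im[260:320,290:450],None,fx=5,fy=5,interpolation=cv2.INTER_CUBIC)
b=cv2.resize(s[220:300,320:440],None,fx=3.7,fy=3.7,interpolation=cv2.INTER_CUBIC)
o=np.zeros((600,800,3),np.uint8); o[:300]=a; o[300:300+b.shape[0],:b.shape[1]]=b[:300]
cv2.imwrite("pics/crop1.png",o)
d=np.load("top0.npy"); P=cloud("top",d)
hsv=cv2.cvtColor(im,cv2.COLOR_BGR2HSV)
m=((hsv[...,0]>18)&(hsv[...,0]<32)&(hsv[...,1]>170)&(P[...,2]>50)).astype(np.uint8)
n,l,st,c=cv2.connectedComponentsWithStats(m)
for i in range(1,n):
    if st[i,4]<15: continue
    Q=P[l==i]; print(c[i].round(1),st[i],Q.mean(0).round(1),Q.min(0).round(),Q.max(0).round())
    r=cv2.minAreaRect(Q[:,:2].astype(np.float32)); print(r)
    w=Q[:,:2]-Q[:,:2].mean(0); e,V=np.linalg.eigh(w.T@w); print("axis",V[:,1],np.percentile(w@V[:,1],[0,100]))
# flange pixels
for (x0,x1) in((295,345),(390,440)):
    Q=P[265:318,x0:x1].reshape(-1,3); h=hsv[265:318,x0:x1].reshape(-1,3)
    k=(Q[:,2]>4)&(Q[:,2]<16)&(h[:,1]<60); print(k.sum(),Q[k].mean(0).round(1),Q[k].min(0).round(),Q[k].max(0).round())
```

```text
[323.7 287.7] [314 278  24  22 182] [457.1 -88.2  98.6] [ 318. -126.   50.] [ 484.  -61. 1470.]
((401.22979736328125, -94.47794342041016), (165.97032165527344, 63.513492584228516), 1.1335407495498657)
axis [-0.71249884 -0.70167329] [-30.34976936  82.63572877]
[415.3 294.2] [399 278  33  33 253] [ 445.3 -341.6   88.6] [ 403. -386.   51.] [ 490. -298.  105.]
((445.48919677734375, -342.5206298828125), (118.19486236572266, 26.07066535949707), 52.57164001464844)
axis [0.70078223 0.71337527] [-60.08196438  58.72610395]
343 [458.6 -77.   10.1] [ 396. -114.    4.] [504. -41.  16.]
254 [ 440.7 -338.    10.2] [ 394. -409.    4.] [ 497. -295.   16.]
```

View pics/crop1.png

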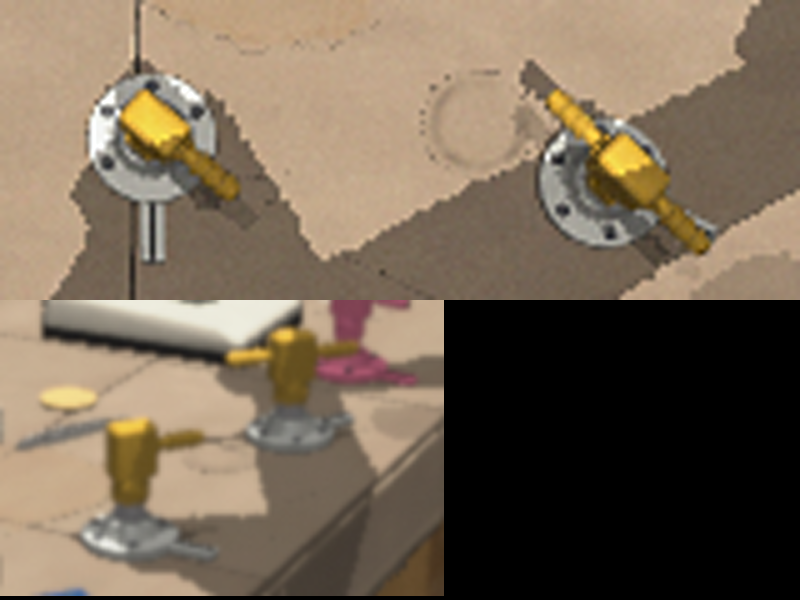

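The crop confirms it. The left fitting (321,286) has one nozzle, pointing lower right, and its tab points down in the image with a dark line, so it is the elbow. The right one (415,294) has two opposite nozzles, so it is the tee; the blue and pink ones are look-alikes. Next I'll get the axis, tab and nozzle directions.

```bash
cat > meas.py <<'E'
from h import *
def meas(im,d,noz=True):
    P=cloud("top",d); hsv=cv2.cvtColor(im,cv2.COLOR_BGR2HSV).astype(int)
    W=np.zeros((480,640),bool); W[262:322,292:352]=1
    v,u=np.nonzero(W); X=P[W]; H=hsv[W]
    brass=(H[:,0]>15)&(H[:,0]<34)&(H[:,1]>150)
    top=brass&(X[:,2]>93)&(X[:,2]<106)
    def cast(k,z): return np.array([ray("top",a,b,z) for a,b in zip(u[k],v[k])])[:,:2]
    T=cast(top,98); print("top n",top.sum(),"rect",cv2.minAreaRect(T.astype(np.float32)),"ctr",T.mean(0).round(1))
    fl=(~brass)&(X[:,2]>5)&(X[:,2]<14)&(H[:,1]<70)
    F=cast(fl,9); c=np.array([460,-77.])
    for _ in range(5):   # outer rim circle R=38 from hull, excluding tab
        hull=cv2.convexHull(F[np.hypot(*(F-c).T)<44].astype(np.float32))[:,0]
        A=np.c_[2*hull,np.ones(len(hull))]; s=np.linalg.lstsq(A,(hull**2).sum(1),rcond=None)[0]; c=s[:2]
    print("flange c",c.round(1),"R",np.sqrt(s[2]+c@c).round(1))
    tab=F[(np.hypot(*(F-c).T)>46)&(np.hypot(*(F-c).T)<80)]
    td=tab.mean(0)-c; print("tab n",len(tab),"dir deg",np.degrees(np.arctan2(td[1],td[0])).round(1),"far",np.hypot(*(tab-c).T).max().round(1))
    N=brass&(X[:,2]>70)&(X[:,2]<92); Q=cast(N,82); r=np.hypot(*(Q-c).T); Q=Q[(r>26)&(r<70)]
    nd=Q.mean(0)-c; w=Q-Q.mean(0); V=np.linalg.eigh(w.T@w)[1][:,1]; V*=np.sign(V@nd)
    print("noz n",len(Q),"dir",np.degrees(np.arctan2(nd[1],nd[0])).round(1),"pca",np.degrees(np.arctan2(V[1],V[0])).round(1),"far",np.hypot(*(Q-c).T).max().round(1))
E
python3 - <<'E'
from meas import *
meas(cv2.imread("pics/top0.png"),np.load("top0.npy"))
from scipy.spatial.transform import Rotation as Ro
s=read_state(); print(Ro.from_quat(s["ee_rot"]).as_matrix().round(3),s["position"].round(1))
E
```

```text
top n 104 rect ((465.94366455078125, -79.28461456298828), (34.97352600097656, 23.308940887451172), 46.270851135253906) ctr [466.7 -79.7]
flange c [463.9 -78.3] R 39.8
tab n 38 dir deg -176.4 far 78.3
noz n 51 dir -125.0 pca -129.8 far 57.6
[[-0.943 -0.334 -0.001]
 [-0.334  0.943  0.002]
 [ 0.     0.002 -1.   ]] [ 208.7 -588.5  208.6]
```

Everything agrees with the sizes given (top face 35×23, flange radius about 38–40). The axis is at about (465,-79), the nozzle at about -131° and the tab at about -178°. I'll move above the elbow with tool x along the nozzle.

```bash
python3 -m handwheel '[[-0.412,0.395,0.009,0,0,-0.506,1],[-0.412,0.395,0.009,0,0,-0.506,1],[-0.412,0.395,0.009,0,0,-0.506,1],[-0.412,0.395,0.009,0,0,-0.506,1],[-0.412,0.395,0.009,0,0,-0.506,1],[-0.412,0.395,0.009,0,0,-0.506,1],[-0.412,0.395,0.009,0,0,-0.506,1],[-0.412,0.395,0.009,0,0,-0.506,1],[-0.412,0.395,0.009,0,0,-0.506,1],[-0.412,0.395,0.009,0,0,-0.506,1]]'; python3 -m handwheel '[[0,0,0,0,0,0,1],[0,0,0,0,0,0,1],[0,0,0,0,0,0,1]]'
python3 - <<'E'
from h import *
from scipy.spatial.transform import Rotation as Ro
for n in("top","side"):
    im,d=get_image(n); cv2.imwrite(f"pics/{n}1.png",im); np.save(f"{n}1.npy",d)
s=read_state(); M=Ro.from_quat(s["ee_rot"]).as_matrix(); print(M.round(3),s["position"].round(1),s["joints"].round(2),s["clock"],np.degrees(np.arctan2(M[1,0],M[0,0])))
a=cv2.imread("pics/top1.png")[240:340,260:390]; b=cv2.imread("pics/side1.png")[160:310,290:450]
o=np.zeros((600,800,3),np.uint8); o[:300,:390]=cv2.resize(a,(390,300)); o[:375,400:800]=cv2.resize(b,(400,375),interpolation=cv2.INTER_CUBIC); cv2.imwrite("pics/c2.png",o)
E
```

```text
clock: 1.35
position: [466.3, -76.0, 200.1]
ee_rot: [-0.413, 0.911, 0.0, -0.0]
contact_force: [-0.4, -0.2, -0.2]
gripper_width: 85.7
grasp_force: 0.0
clock: 1.72
position: [464.6, -80.2, 200.5]
ee_rot: [-0.41, 0.912, 0.0, -0.0]
contact_force: [-0.3, -0.4, -0.2]
gripper_width: 85.3
grasp_force: 0.0
[[-0.664 -0.748  0.   ]
 [-0.748  0.664  0.   ]
 [-0.    -0.    -1.   ]] [464.9 -80.  200.6] [ 0.18  0.13 -0.37  0.   -1.07 -0.9 ] 1.825 -131.58256032592016
```

View pics/c2.png

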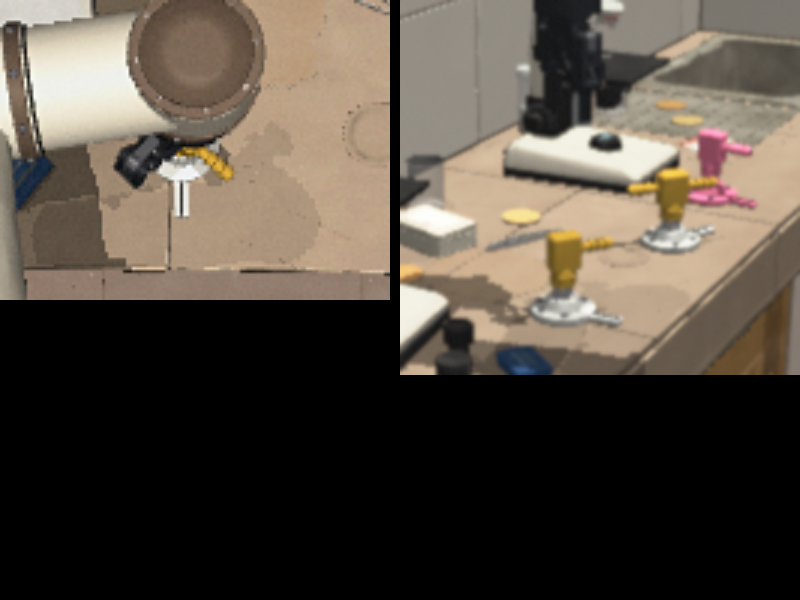

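The top crop shows the gripper above the elbow with its nozzle and tab visible. The side crop shows the elbow standing free below, at about (356,262) full-frame. I'll do one check of the axis from the side view and refine the tab direction.

Run:
```python
from h import *
# side: body column
im=cv2.imread("pics/side1.png"); hsv=cv2.cvtColor(im,cv2.COLOR_BGR2HSV).astype(int)
m=((hsv[...,0]>15)&(hsv[...,0]<34)&(hsv[...,1]>150)); m[:, :335]=0; m[:,385:]=0; m[:245]=0; m[:300]&=True
for v in range(250,292,3):
    u=np.nonzero(m[v])[0]
    if len(u): print(v,u.min(),u.max(),len(u),end=" | ")
print()
for c in((465,-79),(467,-79),(465,-82),(465,-76)):
    print(c,[proj("side",(*c,z)).round(1).tolist() for z in(55,80,98)])
# tab in top1
for k in(0,1):
    im=cv2.imread(f"pics/top{k}.png"); P=cloud("top",np.load(f"top{k}.npy"))
    g=im.min(2).astype(int); hs=cv2.cvtColor(im,cv2.COLOR_BGR2HSV)
    print(g[296:316,312:330])
```

```text
253 351 360 10 | 256 350 373 20 | 259 350 366 17 | 262 350 361 12 | 265 350 361 12 | 268 351 359 9 | 271 351 358 8 | 274 354 356 3 | 
(465, -79) [[355.3, 267.7], [355.4, 259.5], [355.4, 253.5]]
(467, -79) [[354.7, 267.6], [354.8, 259.4], [354.8, 253.4]]
(465, -82) [[355.8, 267.3], [355.9, 259.1], [355.9, 253.2]]
(465, -76) [[354.8, 268.0], [354.9, 259.8], [354.9, 253.9]]
[[172 162 158 163 162 166 161 162 160 163 166 167 135  85  87  96  97  81]
 [110 172 161 160 158 161 161 162 161 163 164 161 161 164  91  87  75  51]
 [ 58  86 145 166 162 160 162 162 158 159 162 162 165 171 133  79  50  57]
 [ 79  75  78  84 143 167 164 165 169 167 162 161 124  82  82  86  54  65]
 [ 82  81  80  79  52  68 137 114  74 114 101  78  75  82  88  85  84  62]
 [ 82  80  84  84  52  65 146 159  37 156 141  80  81  84  79  85  87  57]
 [ 81  79  79  83  61  71 145 161  35 161 142  82  82  84  80  88  86  84]
 [ 82  78  80  82  56  72 150 165  36 161 149  87  86  85  85  84  84  85]
 [ 76  77  81  80  61  67 149 164  35 160 149  84  86  82  83  85  84  83]
 [ 82  82  85  83  56  72 144 160  30 162 146  81  
[... 1575 characters left out ...]
123 122 128 128 125 123]
 [117 122 117 122 101  96 211 236  45 232 227 125 124 123 127 125 126 123]
 [117 119 118 122  97  93 209 233  48 232 226 123 121 123 123 125 124 128]
 [119 119 118 118  89  95 195 236  46 231 230 123 123 127 123 122 126 125]
 [119 121 121 119  86 137 195 234  43 233 227 127 119 124 126 121 122 126]
 [116 119 122 123  63 135 200 241  84 242 237 127 121 122 125 127 126 125]
 [118 120 121 122  61 128 131 126 101 137 121 125 126 125 121 124 125 126]
 [119 122 116 127  60 125 128 124 127 127 121 129 128 126 124 123 127 127]
 [120 118 126 127  62 128 122 128 128 126 125 130 124 122 122 125 124 125]
 [118 121 125 127  62 124 127 127 127 125 127 126 126 128 126 125 130 126]]
```

Run:
```python
from h import *
a=ray("top",320.0,300,8); b=ray("top",320.15,311.4,8); d=(b-a)[:2]; d/=np.linalg.norm(d)
print(a,b,np.degrees(np.arctan2(d[1],d[0])),"axis",b[:2]-72*d)
```

```text
[430.46915817 -79.64485533   8.        ] [397.61038636 -80.70133568   8.        ] -178.15845156829178 axis [469.57319978 -78.38757609]
```

The tab points at -178.2° and the axis is at about (466.5,-78.7), so the turn is about 46.6°. I'll descend and close.

```bash
python3 -m handwheel '[[-0.002,0,0.045,0,0,0,1],[-0.002,0,0.09,0,0,0,1],[-0.002,0,0.12,0,0,0,1],[-0.002,0,0.138,0,0,0,1],[-0.002,0,0.138,0,0,0,1]]'; python3 -m handwheel '[[0,0,0,0,0,0,0],[0,0,0,0,0,0,-0.2],[0,0,0,0,0,0,-0.4],[0,0,0,0,0,0,-1],[0,0,0,0,0,0,-1],[0,0,0,0,0,0,-1],[0,0,0,0,0,0,-1]]'
python3 -c "
from h import *
from scipy.spatial.transform import Rotation as Ro
s=read_state();M=Ro.from_quat(s['ee_rot']).as_matrix();print(s['position'],s['wrist_torque'],np.degrees(np.arctan2(M[1,0],M[0,0])))"
```

```text
clock: 2.45
position: [465.4, -78.2, 61.4]
ee_rot: [-0.41, 0.912, 0.0, -0.002]
contact_force: [0.1, -0.2, -0.3]
gripper_width: 85.3
grasp_force: 0.0
clock: 3.32
position: [467.1, -77.6, 63.4]
ee_rot: [-0.411, 0.912, -0.0, 0.001]
contact_force: [-0.1, -1.3, 6.5]
gripper_width: 22.4
grasp_force: 61.1
[467.11712053 -77.59298271  63.35398859] [-0.06682767  0.28904549  0.08979628] -131.44231980878803
```

The grip is good: opening about 22–24 mm, little side force. Now I'll turn clockwise by 0.81 rad.

```bash
python3 -m handwheel '[[0,0,0,0,0,0.12,-1],[0,0,0.0002,0,0,0.24,-1],[0,0,0.0002,0,0,0.36,-1],[0,0,0.0003,0,0,0.48,-1],[0,0,0.0004,0,0,0.6,-1],[0,0,0.0005,0,0,0.72,-1],[0,0,0.0005,0,0,0.81,-1],[0,0,0.0005,0,0,0.81,-1],[0,0,0.0005,0,0,0.81,-1],[0,0,0.0005,0,0,0.81,-1]]'
python3 - <<'E'
from h import *
from scipy.spatial.transform import Rotation as Ro
s=read_state();M=Ro.from_quat(s['ee_rot']).as_matrix();print(s['position'],s['wrist_torque'],np.degrees(np.arctan2(M[1,0],M[0,0])),s['joints'].round(2))
im,_=get_image("top"); cv2.imwrite("pics/top2.png",im)
im2,_=get_image("side"); cv2.imwrite("pics/side2.png",im2)
o=np.zeros((480,800,3),np.uint8); o[:480,:400]=cv2.resize(im[270:318,300:340],(400,480),interpolation=cv2.INTER_CUBIC); o[:480,400:]=cv2.resize(im2[220:316,310:390],(400,480),interpolation=cv2.INTER_CUBIC); cv2.imwrite("pics/c3.png",o)
E
```

```text
clock: 4.58
position: [467.1, -77.6, 62.8]
ee_rot: [-0.018, 1.0, -0.0, 0.001]
contact_force: [-0.0, 0.0, 5.8]
gripper_width: 22.3
grasp_force: 60.8
[467.09981147 -77.63255608  62.83220631] [-0.16550157  0.27687373 -0.10814252] -177.89843663783392 [ 0.18  0.3  -0.55  0.   -0.72 -1.71]
```

View pics/c3.png

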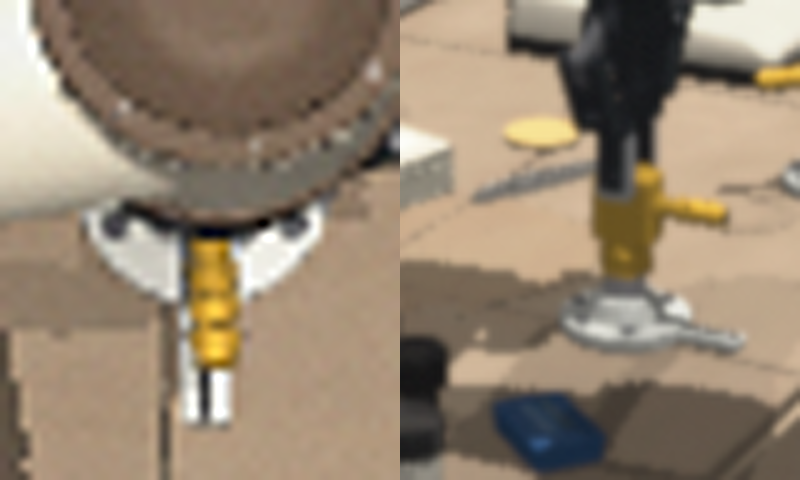

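The nozzle now lies nearly along the tab: at about (321,300) in the top view, with the tab's dark line at column 320. I'll measure the remaining angle.

```bash
cat > ang.py <<'E'
from h import *
def ang(im,lo=294,hi=306):
    h=cv2.cvtColor(im,cv2.COLOR_BGR2HSV).astype(int); f=im.astype(float); p=[]
    yel=np.clip((f[...,2]-f[...,0])-70,0,60)   # soft brass weight
    for v in range(lo,hi):
        w=yel[v,314:328]
        if w.max()<40: continue
        u=(w*np.arange(314,328)).sum()/w.sum(); p.append(ray("top",u,v,78)[:2])
    p=np.array(p); c=np.polyfit(p[:,0],p[:,1],1); d=np.degrees(-np.arctan(c[0]))
    x=np.array([440,407]); print("noz n",len(p),"x",p[:,0].min().round(),p[:,0].max().round(),"dir",(-180+np.degrees(np.arctan(c[0]))).round(2),"y at 467,437,407",np.polyval(c,[467,437,407]).round(1),"mean",p.mean(0).round(1))
def tab(im):
    p=[]
    for v in range(301,311):
        g=im[v,316:325].min(1).astype(float)
        if g[4]>g.max()*.5: continue
        w=np.clip(g-np.array(g)[[0,-1]].max()*1.25,0,None)>0
        k=np.clip(1-g[3:6]/g[3:6].max(),0,1); u=(k*np.arange(319,322)).sum()/k.sum(); p.append(ray("top",u,v,8)[:2])
    p=np.array(p); print("tab line mean",p.mean(0).round(1))
E
python3 - <<'E'
from ang import *
im=cv2.imread("pics/top2.png"); ang(im)
for k in(0,1): tab(cv2.imread(f"pics/top{k}.png"))
E
```

```text
noz n 12 x 411.0 442.0 dir -176.8 y at 467,437,407 [-79.2 -80.9 -82.6] mean [426.5 -81.5]
tab line mean [414.6 -80. ]
tab line mean [414.6 -80. ]
```

Run:
```python
import cv2
im=cv2.imread("pics/top2.png")
for v in range(293,312): print(v,' '.join('%3d,%3d,%3d'%tuple(p) for p in im[v,316:326]))
```

```text
293  98, 99,105 105,111,110  50, 47, 47  32, 39, 42  18,  8,  4  26, 13, 11  16, 11,  9  49, 45, 42  64, 65, 61 118,120,124
294 170,179,180 170,173,173  75, 76, 74  35,104,139  50,146,188  47,146,193  33,126,165 166,162,163 154,160,161 226,234,236
295 195,203,208 200,206,209  91, 87, 86  48,103,129  51,146,190  51,150,196  21,107,143 201,205,202 236,242,242 229,239,238
296 196,207,210 203,213,213  70, 89, 99  52, 98,122  47,131,171  44,145,187  39,116,154 101,150,177 238,243,243 232,239,240
297 193,202,205 204,212,215  59, 72, 77  34,113,146  52,150,197  58,164,213  39,132,174  84,140,168 240,241,242 234,240,241
298 196,205,209 204,212,214  95, 93, 93  38,115,155  48,150,196  57,165,216  47,151,200  75,115,135 239,242,243 237,243,243
299 192,199,200 206,213,216  83, 86, 86  51,105,134  39,107,136  54,140,182  40,124,162  82,143,171 205,213,211 131,142,150
300  82, 92,100 102,113,126 103,116,121  43,127,164  54,165,215  69,200,243  56,164,217  52,138,178 140,160,182 120,144,170
301  69, 82, 94  93,112,130 185,190,188  59,140,184  55,172,222  70,201,246  57,167,220  53,116,148 126,149,
[... 555 characters left out ...]
,139,147  40, 91,120  30,106,142  26, 98,132  70,115,142 126,148,175 125,150,174
307  84, 99,116  81, 99,117 183,191,193 190,201,203  39, 40, 43 236,239,240 225,229,227 127,150,173 122,146,172 126,151,176
308 106,124,138  84,101,116 179,186,186 194,203,206  39, 39, 39 236,242,243 232,232,233 128,151,176 127,152,175 126,151,173
309  92,107,122  99,121,144 197,206,210 235,241,242  51, 52, 53 236,243,244 231,234,233 128,152,176 123,148,172 123,150,174
310  89,104,118 129,161,189 194,204,206 237,244,244  47, 45, 46 234,243,244 230,233,231 125,149,176 125,148,175 124,153,175
311  62, 72, 82 138,168,197 199,210,211 242,249,248  80, 80, 83 243,249,248 241,244,242 128,155,176 125,151,175 128,154,177
```

Two estimates put the nozzle 1.4–2.4° short. I'll add 0.03 rad, release, rise and step aside for a clear look.

```bash
python3 -m handwheel '[[0,0,0,0,0,0.03,-1],[0,0,0,0,0,0.03,-1],[0,0,0,0,0,0.03,-1],[0,0,0,0,0,0.03,0],[0,0,0,0,0,0.03,1],[0,0,0,0,0,0.03,1],[0,0,0,0,0,0.03,1],[0,0,0,0,0,0.03,1]]'
python3 -m handwheel '[[0,0,-0.04,0,0,0,1],[0,0,-0.09,0,0,0,1],[0,0,-0.14,0,0,0,1],[0,0.06,-0.14,0,0,0,1],[0,0.12,-0.14,0,0,0,1],[0,0.18,-0.14,0,0,0,1],[0,0.23,-0.14,0,0,0,1],[0,0.23,-0.14,0,0,0,1]]'
python3 - <<'E'
from meas import *; from ang import ang
im,d=get_image("top"); cv2.imwrite("pics/top3.png",im); np.save("top3.npy",d)
meas(im,d); ang(im)
for v in range(276,308,2): print(v,' '.join('%3d,%3d,%3d'%tuple(p) for p in im[v,313:328]))
cv2.imwrite("pics/c4.png",cv2.resize(im[265:325,285:365],(800,600),interpolation=cv2.INTER_CUBIC))
E
```

```text
clock: 5.68
position: [466.5, -77.5, 62.0]
ee_rot: [-0.003, 1.0, 0.0, -0.0]
contact_force: [-0.0, -0.4, 0.0]
gripper_width: 85.3
grasp_force: 0.0
clock: 6.68
position: [464.9, 155.3, 201.8]
ee_rot: [-0.006, 1.0, 0.0, 0.0]
contact_force: [-0.4, -0.2, 0.2]
gripper_width: 85.1
grasp_force: 0.0
top n 111 rect ((456.3893737792969, -78.0672836303711), (54.874610900878906, 21.95242691040039), 0.9982608556747437) ctr [465.6 -78.6]
flange c [468.8 -78.2] R 37.5
tab n 30 dir deg 171.5 far 74.7
noz n 50 dir -177.2 pca -179.3 far 60.6
noz n 12 x 411.0 442.0 dir -177.99 y at 467,437,407 [-78.7 -79.8 -80.8] mean [426.5 -80.1]
276  95,107,119 178,189,192 252,252,249 156,164,164 154,163,164 160,169,169  87, 87, 88  74, 66, 66 109,110,112 158,167,165 149,154,155 245,248,246 247,247,245 193,203,209 110,131,156
278 234,241,241 234,241,243 240,246,247 120,129,128  62,137,176  70,149,192  45,139,185  47,146,190  52,144,190  62,149,195  63,142,184 154,190,204 239,242,242 236,241,242 239,244,245
280 240,246,246 244,249,249 173,182,178  65, 94,113  53,167,218  73,199,241  60,190,237  66,197,239  71,200,242 
[... 1763 characters left out ...]
,188  94,102,107 117,129,138  64,109,133  49,159,209  64,198,243  71,197,243  48,158,211  71,110,132 135,159,179 121,147,172 124,151,171 137,168,192
302 132,159,187 131,158,183 118,139,163  87,103,116 104,120,140 115,130,135  49,134,175  43,123,161  45,126,161  40,121,159 107,141,168 132,154,176 126,148,173 123,147,173 139,166,192
304 132,159,185 134,161,186 136,165,192  93,110,126  99,117,136 122,150,161  61,160,208  61,198,242  74,211,248  48,155,202 101,125,152 128,150,173 122,146,173 124,150,175 140,168,197
306 131,160,190 134,160,188 137,163,192  90,107,122 102,116,139 150,161,164  84,143,173  37,110,148  36,102,140  71,131,160 121,143,168 128,152,176 127,150,174 124,147,172 138,166,194
```

View pics/c4.png

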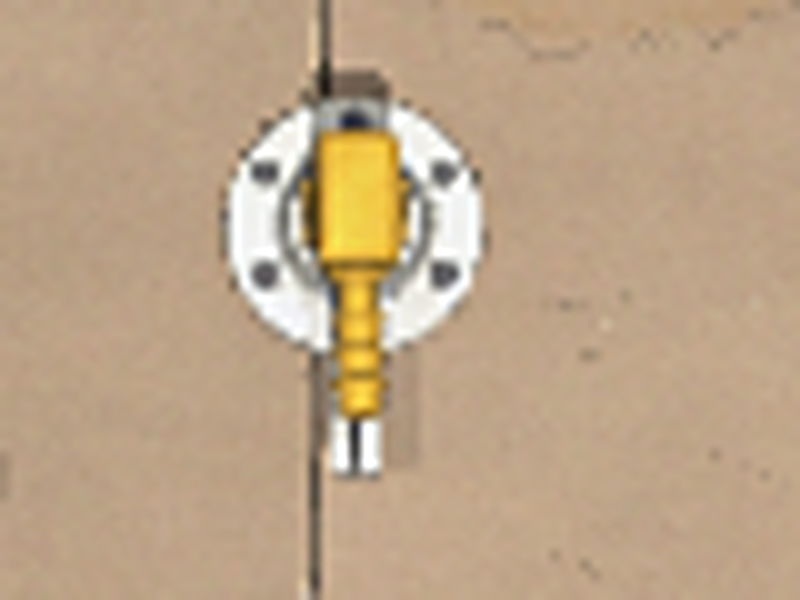

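The crop shows the nozzle lying along the tab, its tip at about (320.5,306) and the dark tab line at column 320. The nozzle measures -178.0° against the tab's -178.2°. The robot is clear and the tee wasn't touched, so I'll hand in.

```bash
python3 -c "
from bench import *
print(job_done())"
```

```text
the job is handed in; nothing more can be done
None
```

I screwed the elbow clockwise about 0.84 rad until its nozzle lined up with its index tab, to within about 1° by the top camera, then released it and handed the job in at about 7 s; the tee was not touched.

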